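# Set and lock the label reader's focus, then present the sample bottle

## Task

Get the label-reading camera ready for the bottle in front of its lens: push the focus ring's lever until it stands exactly in line with the small pointer on the marker collar beside it, then push the lock ring's lever over towards the robot until the ring is tight, leaving the focus and the marker where they are. Also turn the bottle on its spot so that its label squarely faces the lens, and leave everything else standing where it is.

Things in the scene. Friction and masses are not known exactly. Their poses are not given: they have to be found in the camera images.
- reader: Label-reading camera with its lens, screwed to a fixed 86x196 mm plate. Origin on the bench under the lens axis, near the focus ring. Its +y is the way the lens looks, +x away from the robot (roughly), +z up. Lens axis: level, along y at x=0, 48 mm above the bench. Rings are up to 30 mm in radius; camera box (74 mm tall) at y -137 to -75 mm; a 26 mm high signal box at x 76 to 136, y -137 to -53 mm
- focus_ring (a joint): Black knurled focus ring, hinge about the reader's +y. 0 = lever straight up, positive = lever leaning to the reader's +x (away from the robot); -1.0 to 1.0 rad. Turns stiffly (0.12 N m, about 2 to 3 N at the lever) and stays where it is left. When the lock ring is tight it is clamped (over 0.3 N m)
- focus_lever (a point): Centre of the 12 mm steel ball on the end of the focus ring's radial lever (6.4 mm rod), 56 mm from the lens axis, in the plane y=0 of the reader. The point's z axis points along the lever, outward from the lens axis
- focus_marker (a joint): Dark steel marker collar with a bright pointer, clamped on the lens barrel on the camera side of the focus ring; its angle about the lens axis, same zero and sense as focus_ring. It shows the wanted focus: focus_ring is to equal this value. Not to be moved
- marker_tip (a point): Tip of the pointer on the marker collar, a bright steel bar 3.6 mm wide and 14 mm long pointing at the focus ring; the tip lies 33 mm from the lens axis, at y=-13 mm of the reader (13 mm beside the focus lever). The point's z axis points outward from the lens axis through the pointer. The pointer stands up to 36 mm from the axis
- lock_ring (a joint): Dark steel knurled lock ring at the front of the lens, 16 mm wide, its own ball-ended lever. 0 = loose, lever leaning 0.6 rad to the reader's +x; grows as the lever is pushed over the top towards the robot (-x); lever leans 0.6 minus the value. Needs about 0.12 N m (3 N), a little more past 0.8 where it starts to clamp; firm stop at 1.25 = tight. Stays where it is left
- lock_lever (a point): Centre of the 12 mm steel ball on the end of the lock ring's lever (6.4 mm rod), 56 mm from the lens axis, at y=46 mm of the reader. z axis of this point leans 0.6 rad from the lever
- lens_front (a point): Centre of the front glass of the lens, 48 mm above the bench, at y=82 mm of the reader. Front of the lens is 47 mm across
- sample_bottle: Loose amber glass bottle with black screw cap, standing on the bench 9 to 12 cm in front of the lens, 0.18 kg. Body 52 mm across up to z=74, cap 31 mm across from z=80 to 117 mm (take it by the cap from above). Origin at the centre of its underside; +x is the way the middle of its one label faces
- label_mid (a point): Middle of the sample bottle's white label (about 140 degrees wide, z 12 to 48 mm), on the glass 26 mm from the bottle's axis, 30 mm up
- small_bottle: Bystander: loose smaller amber bottle, 44 mm across, 101 mm tall, standing further back. Origin at the centre of its underside
- spare_bottle: Bystander: loose amber bottle like the sample bottle, 52 mm across, 116 mm tall, standing further back. Origin at the centre of its underside
- conical_flask: Bystander: loose glass conical flask, 67 mm across, 114 mm tall, right of the camera. Origin at the centre of its underside
- beaker: Bystander: loose glass beaker, 62 mm across, 80 mm tall, right of and behind the camera. Origin at the centre of its underside
Not all that is in view belongs to the job. What is shaped like the sample_bottle but purple or red is not meant.

How it is judged:
By the outcome, as a careful person would: the job done as asked, in the order asked, and still so for the second after the job is handed in, with the robot touching nothing.
It also fails if it takes over 70 s, if anything falls off the work surface, if the arm or the gripper's body presses on something with over 40 N, if the wrist force passes 120 N, or if a joint passes its speed limit or range.

## Robot

A 6-joint arm with a two-finger parallel gripper is mounted at the origin on a cart in front of the work surface, level with it; the furniture and walls round the work are solid. World frame = base frame: x ahead of the robot, y to its left, z up, the work surface at z = 0. Lengths are in m, angles in rad, forces in N, time in s.
With the tool pointing down it reaches from about 0.25 to 0.725 m from the base axis. Payload 4 kg.
Tool frame: the origin (TCP) lies on the centre line of the jaws, within the pads' length; the fingertips stand ahead of it and the grasp point (between the pads) lies 11 mm behind it (bot.tip_extent is the z of the fingertips in the tool frame, in m); z points along the fingers, y is the direction in which the jaws open and shut (so a half turn about z gives the same grasp; the last joint's range is limited). The gripper opens to 85 mm and grips with 20 to 120 N. Pads are 22 mm wide; open, the fingers measure 114 mm over their backs; the gripper's body (76 mm by 85 mm) begins 54 mm behind the grasp point. The pads swing forward as they close: fully open they stand 13 mm farther back than shut.
Start: joints at [-1.111, 0.241, 0.005, 1.335, 0, 1.571], TCP at [0.222, -0.448, 0.239] pointing down, gripper open.
Joint ranges: [-2.72, 2.72], [-1.05, 1.87], [-1.09, 1.28], [-1.99, 2.15], [-1.42, 1.44], [-3.14, 3.14]. Speed limits (rad/s): [2.79, 2.79, 3.14, 3.14, 3.14, 3.14].

## Interface

Orientations are given as a unit quaternion [x, y, z, w].
In Python, from workcell import bot gives the robot as it stands.
- The arm moves only by the shell command python3 -m jog 'ROWS'. ROWS is JSON, a list that holds one entry, the list of rows, each a list of 7 numbers: the shift along the world's x, y, z in m, then the turn, a rotation vector about the world's x, y, z in degrees, then the closure in counts, from 0 (fully open) to 255 (shut). In form: [[[tx, ty, tz, ax, ay, az, fingers], ...]]. A call has 1 to 10 rows; each row is the pose to reach, as a shift and turn from the pose commanded when the call began; what a row does not reach only later rows make up. A row lasts 1/12 s, in which the tool goes at most 41.7 mm and 7.16 degrees, less where a joint would pass 70% of its speed; a pose out of reach is approached as far as the arm can. A call with a gripper value outside its range is refused whole. The fingers move at their own pace and stop on an object; the grip force is fixed at half the most. Time passes only in rows, so rows that repeat a pose let the fingers close. It gives the time, the measured TCP pose, the force and the opening at its end, in the units of the state.
- bot.get_obs(): the state, without advancing time (a new reading comes with each control period).
- bot.camera(name): name is "scene" or "top" or "wrist"; returns the picture (480x640x3 uint8, blue, green, red); there is no depth.
- bot.camera_model(name): a dict with "K" (3x3 intrinsics, pixels), "T" (4x4, takes a point from camera to world coordinates). Camera axes: x right, y down, z forward; pixel columns grow to the right and rows downward; lengths in m; the calibration is good to about 2 mm. A picture is of the moment at which its call begins: read the wrist's pose just before it. camera_model takes no time and is no camera call; for the wrist camera it gives the pose at the moment of the call.
- bot.job_done(): hands the job in, once; it reports no verdict.
The state is a dict: "clock": time; "joint_pos": joint angles; "joint_vel": joint speeds; "tau": joint torques, N m; "eef_pos": TCP position; "tool_rot": TCP orientation; "ft_force": force on the tool from outside, world axes, zero at the start; "ft_torque": the same for the moment, N m; "grip_width": finger opening in m.
Only numpy, scipy, OpenCV 4.12 (cv2) and the standard library are available. Lean on these libraries where they do the work, as an engineer would, in place of code of your own. Each camera call takes 0.05 s, during which the arm holds its last target. There are 200 camera calls.

## Working session

There is one attempt and no reset: what is moved stays moved. The work goes in short steps, Python scripts to look and compute and a shell command to move; the robot and the scene stay as the last step left them, time stands still between calls to the robot, and variables do not carry over. Pictures are saved under pics/ and viewed, about 8 in all and at most 12, crops included, and the job is handed in when it is done.

```bash
mkdir -p pics; ls; python3 - <<'E'
from workcell import bot
import cv2,numpy as np
np.set_printoptions(precision=4,suppress=True)
for n in("scene","top"):
    cv2.imwrite(f"pics/{n}0.png",bot.camera(n)); m=bot.camera_model(n); print(n,np.array(m["K"]),np.array(m["T"]))
o=bot.get_obs();print(o["clock"],o["eef_pos"],o["tool_rot"],o["grip_width"],bot.tip_extent)
E
```

```text
pics
scene [[586.1236   0.     313.7003]
 [  0.     586.1236 233.7899]
 [  0.       0.       1.    ]] [[-0.5882 -0.5244  0.6157 -0.1881]
 [-0.8085  0.363  -0.4632  0.55  ]
 [ 0.0194 -0.7703 -0.6374  0.9193]
 [ 0.      0.      0.      1.    ]]
top [[456.4989   0.     316.3338]
 [  0.     456.4989 237.231 ]
 [  0.       0.       1.    ]] [[-0.0075 -0.9931  0.1171  0.4652]
 [-0.9998  0.0098  0.0189 -0.0304]
 [-0.0199 -0.117  -0.9929  1.1454]
 [ 0.      0.      0.      1.    ]]
0.1 [ 0.2216 -0.4476  0.2385] [ 0.9737  0.2279 -0.0002 -0.0009] 0.08504906383876523 0.008
```

View pics/scene0.png

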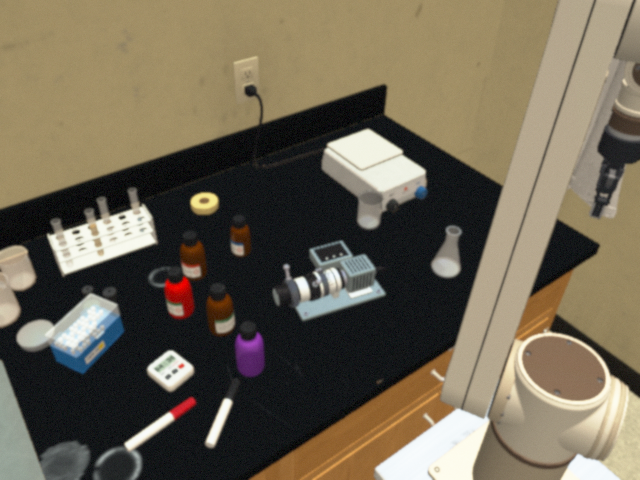

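View pics/top0.png

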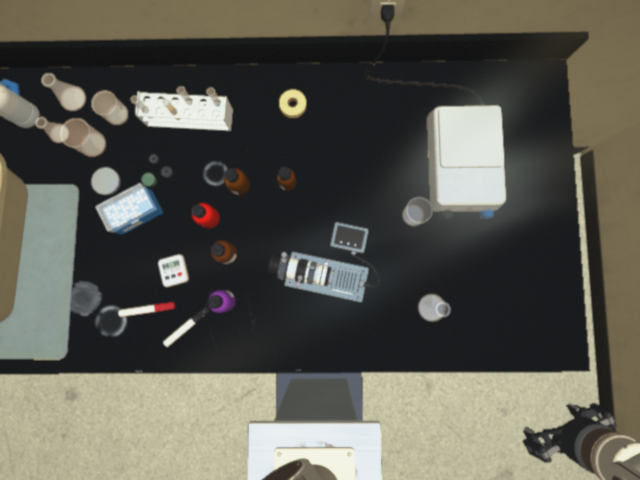

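The scene view shows the reader at about (325,285), with the sample bottle at (221,310) and its label facing lower right. The purple bottle is at (250,350). The top view shows the lens front at about (275,267), the plate corners around (285..368, 253..300) and the sample cap at (224,251). Next I'll enlarge both views.

```bash
cat > h.py <<'E'
from workcell import bot
import cv2,numpy as np
np.set_printoptions(precision=4,suppress=True)
def ray(m,u,v):
    K,T=np.array(m["K"]),np.array(m["T"]); return T[:3,3],T[:3,:3]@np.linalg.solve(K,[u,v,1.])
def onz(m,u,v,z):
    o,d=ray(m,u,v); return o+d*(z-o[2])/d[2]
def proj(m,p):
    K,T=np.array(m["K"]),np.array(m["T"]); q=K@(T[:3,:3].T@(np.asarray(p)-T[:3,3])); return q[:2]/q[2]
E
python3 - <<'E'
from h import *
t=cv2.imread("pics/top0.png")[220:320,190:390]; s=cv2.imread("pics/scene0.png")[230:380,190:390]
a=cv2.resize(t,None,fx=4,fy=4,interpolation=cv2.INTER_CUBIC)[:,:800]
cv2.imwrite("pics/crop1.png",a)
m=bot.camera_model("top")
for n,u,v,z in[("cap",224,251,.117),("lensfront",275,267,.048),("pl",285,283,.004),("pl2",368,300,.004)]:print(n,onz(m,u,v,z))
E
```

```text
cap [0.5572 0.199  0.117 ]
lensfront [0.5235 0.0905 0.048 ]
pl [0.4858 0.0703 0.004 ]
pl2 [ 0.4424 -0.1353  0.004 ]
```

View pics/crop1.png

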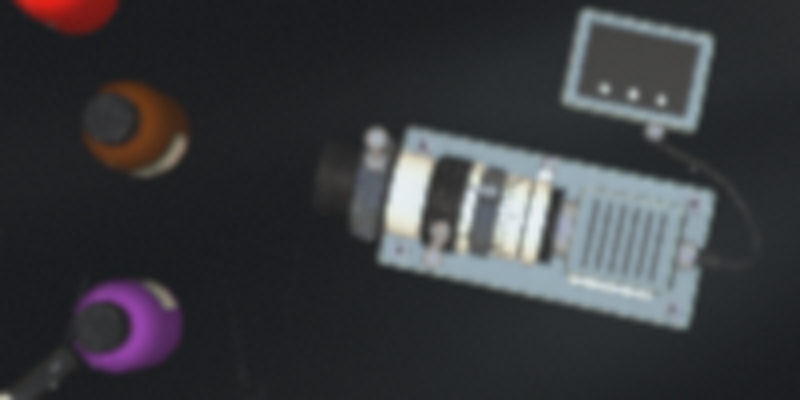

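The crop shows the focus ball at about (438,230), leaning towards the robot, the pointer at (488,188) and the lock ball at (377,137), leaning away. The sample label faces lower right. The reader's yaw is about -11.5°. I'm moving the wrist camera over the lens.

```bash
python3 - <<'E'
from h import *
from scipy.spatial.transform import Rotation as R
o=bot.get_obs();T=np.array(bot.camera_model("wrist")["T"]);r=R.from_quat(o["tool_rot"]).as_matrix()
print(r.T@(T[:3,3]-o["eef_pos"]),r.T@T[:3,:3],bot.camera_model("wrist")["K"])
E
python3 -m jog '[[[0.02,0.04,0.04,0,0,7,60],[0.04,0.08,0.06,0,0,14,60],[0.06,0.11,0.06,0,0,21,60],[0.08,0.14,0.06,0,0,28,60],[0.1,0.17,0.06,0,0,35,60],[0.115,0.2,0.06,0,0,42,60],[0.13,0.23,0.06,0,0,49,60],[0.145,0.26,0.06,0,0,52,60],[0.16,0.295,0.06,0,0,52,60],[0.175,0.33,0.06,0,0,52,60]]]'
```

```text
[ 0.0679  0.0002 -0.1338] [[ 0.0007 -0.9628 -0.27  ]
 [ 1.      0.0006  0.0003]
 [-0.0001 -0.27    0.9628]] [[426.0676   0.     322.186 ]
 [  0.     426.0676 234.523 ]
 [  0.       0.       1.    ]]
clock: 0.93
eef_pos: [0.397, -0.1164, 0.299]
tool_rot: [0.775, 0.632, -0.0, -0.0]
ft_force: [1.3, -0.0, -0.1]
grip_width: 0.0653
```

```bash
python3 -m jog '[[[0.03,0.04,0,0,0,0,60],[0.06,0.08,0,0,0,0,60],[0.09,0.12,-0.02,0,0,0,60],[0.12,0.155,-0.04,0,0,0,60],[0.12,0.175,-0.05,0,0,0,60],[0.12,0.175,-0.05,0,0,0,60],[0.12,0.175,-0.05,0,0,0,60],[0.12,0.175,-0.05,0,0,0,60]]]'
python3 - <<'E'
from h import *
import pickle
m=bot.camera_model("wrist");i=bot.camera("wrist");cv2.imwrite("pics/w1.png",i);pickle.dump(m,open("w1.pkl","wb"));print(bot.get_obs()["eef_pos"])
E
```

```text
clock: 1.6
eef_pos: [0.5161, 0.0572, 0.2484]
tool_rot: [0.775, 0.632, -0.001, -0.001]
ft_force: [-0.7, 0.3, 0.3]
grip_width: 0.0651
[0.5163 0.0563 0.2493]
```

View pics/w1.png

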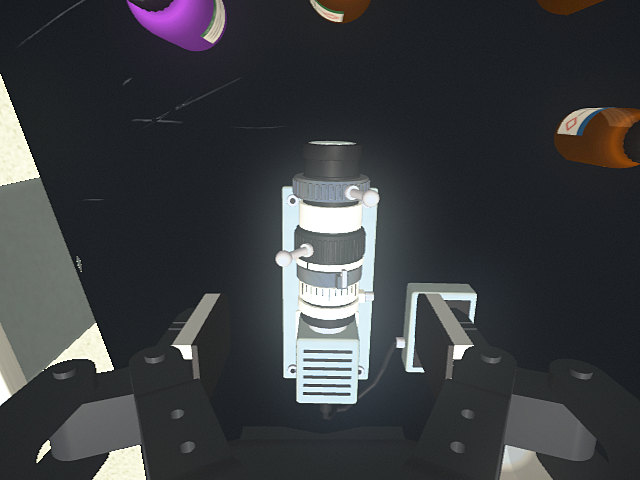

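The wrist view shows the reader upright in the image, with the focus ball at (284,258), the lock ball at (371,199), the pointer at about (344,279) and the lens front at about (333,143). The sample bottle's label is at (330,10). I'll zoom in to get accurate pixels.

```bash
python3 - <<'E'
import cv2
i=cv2.imread("pics/w1.png")[130:310,270:390]
cv2.imwrite("pics/w1c.png",cv2.resize(i,None,fx=3.3333,fy=3.3333,interpolation=cv2.INTER_CUBIC)*1)
E
```

```text
(no output)
```

View pics/w1c.png

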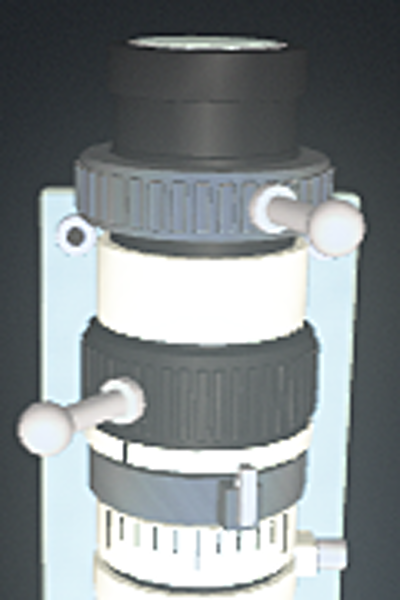

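```bash
cat > fit.py <<'E'
from h import *
from scipy.optimize import least_squares
def P(p,x,y,z):
    c,s=np.cos(p[2]),np.sin(p[2]); return [p[0]+c*x-s*y,p[1]+s*x+c*y,z]
def pol(p,a,r,y): return P(p,r*np.sin(a),y,.048+r*np.cos(a))
def fit(m,lf,lb,fb,mk,lock=.6,corners=None):
    def res(p):
        e=[proj(m,P(p,0,.082,.048))-lf,proj(m,pol(p,lock,.056,.046))-lb,proj(m,pol(p,p[3],.056,0))-fb,proj(m,pol(p,p[4],.036,-.013))-mk]
        if corners is not None:
            for (x,y),c in zip([(-.043,p[5]+.196),(.043,p[5]+.196),(-.043,p[5]),(.043,p[5])],corners): e.append(proj(m,P(p,x,y,p[6]))-c)
        return np.concatenate(e)
    r=least_squares(res,[.51,.01,-.2,-.5,.2,-.13,.006]); return r.x,r.fun.reshape(-1,2)
E
python3 - <<'E'
from fit import *
import pickle
m=pickle.load(open("w1.pkl","rb"))
a=((332.1,143.2),(370.8,197.8),(283.8,258.1),(344.4,270.1))
for c in(None,[(282.6,187),(377.4,188.5),(283.5,377),(371,378)]):
    x,f=fit(m,*a,corners=c);print(x,np.degrees(x[2:5]));print(f)
E
```

```text
[ 0.5083  0.0262 -0.285  -0.4902  0.5546 -0.13    0.006 ] [-16.3278 -28.0841  31.7741]
[[-1.9415 -4.0578]
 [ 1.6558  2.569 ]
 [-0.0734  0.2751]
 [ 0.1685  1.1595]]
[ 0.5141  0.0242 -0.2062 -0.6335  0.3292 -0.1584  0.0028] [-11.8123 -36.295   18.8615]
[[-2.4161 -3.4195]
 [ 5.5151 -0.1366]
 [-0.5412  2.0413]
 [ 0.2243  1.8976]
 [-2.0718  0.2345]
 [-1.0068 -0.7531]
 [ 1.1613  0.5439]
 [-2.1998  0.0224]]
```

```bash
python3 - <<'E'
import re
s=open("fit.py").read()
s=s.replace("pol(p,lock,","pol(p,p[7],").replace(".006])",".006,.6])")
open("fit.py","w").write(s)
E
python3 - <<'E'
from fit import *
import pickle
m=pickle.load(open("w1.pkl","rb"))
a=((332.1,143.2),(370.8,197.8),(283.8,258.1),(344.4,270.1))
x,f=fit(m,*a,corners=[(282.6,187),(377.4,188.5),(283.5,377),(371,378)]);print(x,np.degrees(x[[2,3,4,7]]));print(f.T)
p=x
print("fball",pol(p,p[3],.056,0),"ftarget",pol(p,p[4],.056,0),"lball",pol(p,p[7],.056,.046),"lend",pol(p,-.65,.056,.046))
t=bot.camera_model("top")
b=onz(t,224,251,.117)  # cap, from crop (112,118)->(218,249.5)?
b=onz(t,190+110/4,220+117/4,.117);print("bottle",b)
E
```

```text
[ 0.5155  0.0241 -0.2117 -0.6614  0.291  -0.1587  0.0026  0.4815] [-12.1269 -37.895   16.6724  27.5886]
[[-0.0897  0.0667 -0.3162  0.1879 -0.3408  0.6611  1.6269 -1.7828]
 [-3.6626  0.7089  1.1076  1.9265  0.0334 -0.4326  0.2883  0.1687]]
fball [np.float64(0.481861575407152), np.float64(0.03134592770344891), np.float64(0.09219173966985615)] ftarget [np.float64(0.5311978778176143), np.float64(0.020744933308022608), np.float64(0.10164581918188634)] lball [np.float64(0.5505096289532803), np.float64(0.06364530527075331), np.float64(0.09763255313914374)] lend [np.float64(0.49201948087822234), np.float64(0.07621320561262925), np.float64(0.09258069271874714)]
bottle [0.5613 0.2139 0.117 ]
```

```bash
python3 -m jog '[[[-0.028,-0.0255,-0.02,0,0,0,135],[-0.028,-0.0255,-0.06,0,0,0,135],[-0.028,-0.0255,-0.06,0,0,0,135],[-0.028,-0.0255,-0.06,0,0,0,135],[-0.028,-0.0255,-0.09,0,0,0,135],[-0.028,-0.0255,-0.12,0,0,0,135],[-0.028,-0.0255,-0.145,0,0,0,135],[-0.028,-0.0255,-0.158,0,0,0,135],[-0.028,-0.0255,-0.158,0,0,0,135],[-0.028,-0.0255,-0.158,0,0,0,135]]]'
python3 - <<'E'
from h import *
cv2.imwrite("pics/w2.png",bot.camera("wrist"))
E
```

```text
clock: 2.48
eef_pos: [0.4912, 0.0313, 0.0934]
tool_rot: [0.775, 0.631, 0.001, 0.001]
ft_force: [-0.3, -0.4, 0.6]
grip_width: 0.0401
```

View pics/w2.png

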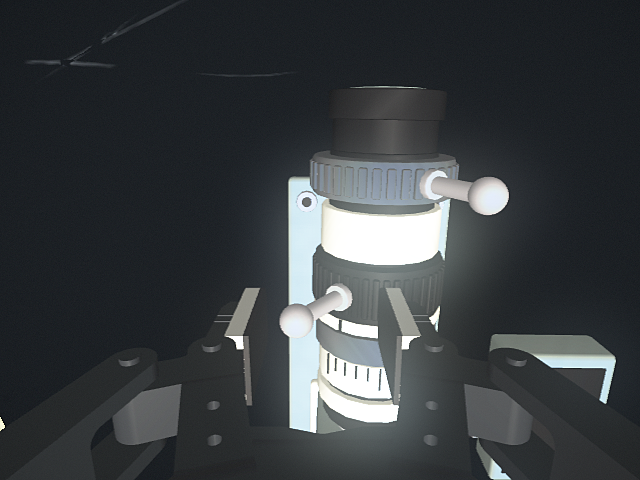

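The ball at (297,320) sits between the pads and within their width. I'm pushing it away from the robot, deliberately stopping short.

```bash
python3 -m jog '[[[0.008,-0.0017,0,0,0,0,135],[0.016,-0.0034,0.002,0,0,0,135],[0.024,-0.005,0.004,0,0,0,135],[0.032,-0.0067,0.006,0,0,0,135],[0.039,-0.0082,0.008,0,0,0,135],[0.045,-0.0095,0.008,0,0,0,135],[0.049,-0.0103,0.008,0,0,0,135],[0.049,-0.0103,0.008,0,0,0,135],[0.049,-0.0103,0.008,0,0,0,135]]]'
python3 - <<'E'
from h import *
import pickle
pickle.dump(bot.camera_model("wrist"),open("w3.pkl","wb"))
i=bot.camera("wrist");cv2.imwrite("pics/w3.png",i);cv2.imwrite("pics/w3c.png",cv2.resize(i[130:430,200:520],None,fx=2,fy=2,interpolation=cv2.INTER_CUBIC))
E
```

```text
clock: 3.28
eef_pos: [0.5388, 0.0209, 0.0993]
tool_rot: [0.775, 0.632, 0.0, 0.001]
ft_force: [0.1, 1.4, 0.7]
grip_width: 0.0401
```

View pics/w3c.png

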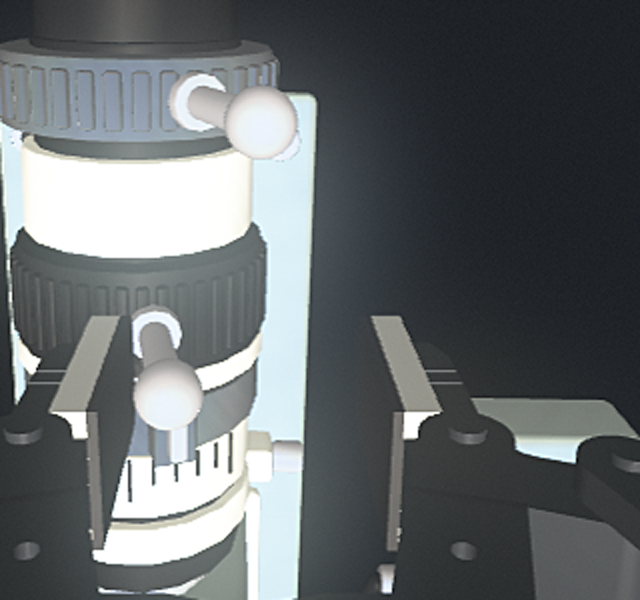

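The lever is now near the pointer, with the ball at (168,394) and the pointer partly hidden at (178,445). I'll back off, rise, and put the camera over the pointer.

```bash
python3 -m jog '[[[-0.004,0.0009,0,0,0,0,135],[-0.004,0.0009,0.02,0,0,0,135],[-0.004,0.0009,0.05,0,0,0,135],[-0.015,-0.02,0.072,0,0,0,135],[-0.03,-0.05,0.072,0,0,0,135],[-0.035,-0.056,0.072,0,0,0,135],[-0.035,-0.056,0.072,0,0,0,135],[-0.035,-0.056,0.072,0,0,0,135],[-0.035,-0.056,0.072,0,0,0,135]]]'
python3 - <<'E'
from h import *
import pickle
pickle.dump(bot.camera_model("wrist"),open("w4.pkl","wb"))
i=bot.camera("wrist");cv2.imwrite("pics/w4.png",i);cv2.imwrite("pics/w4c.png",cv2.resize(i[0:300,240:440],None,fx=2,fy=2,interpolation=cv2.INTER_CUBIC))
E
```

```text
clock: 4.08
eef_pos: [0.5029, -0.0342, 0.1708]
tool_rot: [0.775, 0.632, -0.0, -0.0]
ft_force: [0.7, 0.5, 0.1]
grip_width: 0.0402
```

View pics/w4c.png

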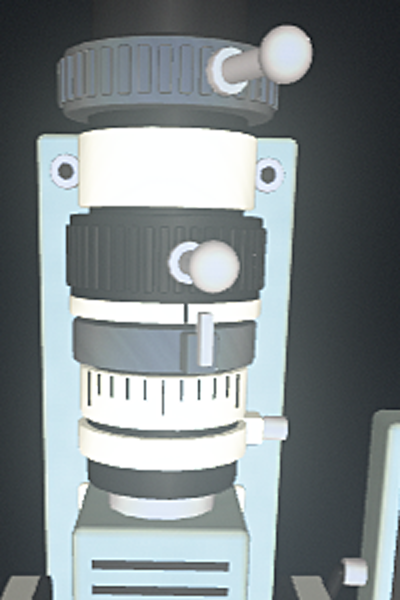

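This view is clear: ball at about (347.5,133.5), pointer tip at about (343,156.5), ring centre column about 323.5. I'll refine these numerically.

```bash
cat > meas.py <<'E'
from fit import *
import sys,pickle
def edges(g,r,c0,c1):
    return g[r,c0:c1]
def solve(m,fb,mk,axis,p0=(.5155,.0241,-.2117,.3,.3)):
    # axis: list of (reader y, axis column) ; heights at lens axis
    def res(p):
        e=list(proj(m,pol(p,p[3],.056,0))-fb)+list(proj(m,pol(p,p[4],.036,-.013))-mk)
        e+=[proj(m,P(p,0,y,.05))[0]-c for y,c in axis]
        return e
    r=least_squares(res,p0,x_scale=[.01,.01,.1,.1,.1]);return r.x,r.fun
E
python3 - <<'E'
from meas import *
m=pickle.load(open("w4.pkl","rb"));i=cv2.imread("pics/w4.png");g=cv2.cvtColor(i,cv2.COLOR_BGR2GRAY)
for r in(158,162,166,170,174,178):print(r,g[r,326:352])
for r in(124,128,133,138):print(r,g[r,330:366])
x,f=solve(m,(347.5,133.5),(343,156.5),[(.033,323.7),(0,323.5),(-.02,322.4),(-.06,320.6)])
print(x,np.degrees(x[2:]),f)
for y in (.033,0,-.02,-.06): print(y,proj(m,P(x,0,y,.06)))
E
```

```text
158 [255 255 255 255 255 251  88 112 247 255 255 255 230 157 191 240 236 236
 234 232 244 255 255 255 255 255]
162 [107 106 105 103 104 107 106 104 104 100  94 122 173 168 197 238 232 232
 234 236 212  92  91  96  97  99]
166 [156 158 159 158 141 118 116 115 113 110 108 116 148 174 197 239 233 233
 234 236 211 116 143 156 155 151]
170 [156 155 158 151 130 128 126 136 158 156 155 153 159 176 203 240 233 233
 234 234 206 144 147 148 154 153]
174 [155 155 157 151 130 128 127 139 160 157 155 155 162 177 206 238 234 233
 236 233 183 146 148 148 154 153]
178 [157 156 156 149 126 129 131 141 161 157 157 155 161 179 213 237 233 234
 236 234 180 147 150 156 155 152]
124 [234 233 236 240 242 245 235 175 159 179 192 203 211 216 219 221 223 224
 224 223 220 216 210 200 192 176 131  92  97  97 105 111  98  95  97 101]
128 [142 150 155 157 155 166 191 205 219 224 228 232 234 235 234 235 236 235
 235 236 235 234 233 233 228 223 216 202 167  92 102 112  96  97 100  98]
133 [154 160 161 159 169 198 215 224 229 233 234 235 234 235 235 235 235 235
 235 235 235 234 235 234 232 231 227 222 210 168  93 111  95  96 100 100]
138 [234 234 235 239 230 175 200 217 225 227 231 232 232 232 232 232 233 232
 233 231 232 232 232 230 231 226 222 211 171  87 102 108  96  95 101 102]
[ 0.5151  0.0248 -0.2225  0.2025  0.2983] [-12.7472  11.6041  17.0909] [ 0.0076 -0.5987  0.0061  0.6798  0.4346 -0.5837 -0.1803  0.3122]
0.033 [324.2125  66.1207]
0 [322.9419 129.3902]
-0.02 [322.2172 165.4789]
-0.06 [320.8602 233.0523]
```

Focus is about 0.195 and the marker about 0.303, so the ball needs about 5.9 mm more travel. I'm going back for that push, then returning to the same viewpoint.

```bash
python3 -m jog '[[[0.016,0.03,0,0,0,0,135],[0.031,0.0569,-0.01,0,0,0,135],[0.031,0.0569,-0.03,0,0,0,135],[0.031,0.0569,-0.06,0,0,0,135],[0.031,0.0569,-0.072,0,0,0,135],[0.031,0.0569,-0.072,0,0,0,135],[0.035,0.056,-0.072,0,0,0,135],[0.038,0.0554,-0.072,0,0,0,135],[0.0405,0.0548,-0.072,0,0,0,135],[0.0405,0.0548,-0.072,0,0,0,135]]]'
python3 -m jog '[[[0,0,0,0,0,0,135],[0,0,0,0,0,0,135],[-0.006,0.0012,0,0,0,0,135],[-0.01,0.002,0.02,0,0,0,135],[-0.01,0.002,0.05,0,0,0,135],[-0.02,-0.02,0.072,0,0,0,135],[-0.0405,-0.0548,0.072,0,0,0,135],[-0.0405,-0.0548,0.072,0,0,0,135],[-0.0405,-0.0548,0.072,0,0,0,135],[-0.0405,-0.0548,0.072,0,0,0,135]]]'
cat > look.py <<'E'
from meas import *
n=sys.argv[1]
m=bot.camera_model("wrist");pickle.dump(m,open(n+".pkl","wb"));i=bot.camera("wrist");cv2.imwrite(f"pics/{n}.png",i);g=cv2.cvtColor(i,cv2.COLOR_BGR2GRAY)
for r in(161,166,170):print(r,g[r,334:352])
for r in(126,130,134,138,142):print(r,g[r,332:372])
for r in(5,15,20,25,30,35):print(r,g[r,260:275],g[r,370:400]) if len(sys.argv)>2 else None
E
python3 look.py w5
```

```text
clock: 4.97
eef_pos: [0.5442, 0.02, 0.1001]
tool_rot: [0.775, 0.632, 0.001, 0.0]
ft_force: [-1.9, 1.3, -0.5]
grip_width: 0.0402
clock: 5.8
eef_pos: [0.503, -0.035, 0.1717]
tool_rot: [0.776, 0.631, 0.001, 0.0]
ft_force: [0.5, 0.3, 0.1]
grip_width: 0.0401
161 [101  99 114 154 167 192 239 231 231 232 236 211  95  93  96  98 101  99]
166 [150 145 144 150 169 197 238 230 231 233 235 202 134 130 123 151 149 147]
170 [151 150 147 153 171 202 240 231 232 233 230 180 140 140 142 148 147 146]
126 [235 207 147 153 157 156 157 156 157 154 152 170 192 205 217 225 227 231
 232 231 232 233 233 233 233 233 232 231 231 228 224 217 204 167  90  86
  97  89  77 150]
130 [227 155 166 167 167 165 166 166 162 155 173 198 213 223 228 230 232 233
 234 234 234 234 234 234 234 233 233 233 233 233 230 228 224 211 174  87
  90  86  81 159]
134 [235 230 184 151 158 159 161 164 165 164 173 196 213 222 227 229 232 233
 232 234 233 232 232 233 233 233 232 232 231 231 230 227 222 226 213  76
  95  82 101 175]
138 [211 247 243 237 235 234 235 238 243 250 244 186 188 210 220 227 228 229
 230 231 231 232 231 231 231 231 231 231 230 225 223 217 176  93  85  89
  92  79  98 174]
142 [110 106 101 104 100  94 101 103 100  99  99  99  93  92 110 167 203 211
 218 225 226 225 225 224 224 223 220 215 187 111  90  86  92  94  88  89
  84  76 155 235]
```

```bash
python3 - <<'E'
from meas import *
for n,fb,mk,d in(("w4",(347.1,133.5),(343.2,156.5),0),("w5",(354.0,132),(342.2,155.5),-1),("w5",(354.0,132),(342.2,155.5),0)):
    m=pickle.load(open(n+".pkl","rb"))
    x,f=solve(m,fb,mk,[(.033,323.7+d),(0,323.5+d),(-.02,322.4+d),(-.06,320.6+d)])
    print(n,x,f)
E
```

```text
w4 [ 0.5151  0.0248 -0.2225  0.1991  0.3013] [ 0.0076 -0.5999  0.0063  0.6814  0.4322 -0.5843 -0.1799  0.3145]
w5 [ 0.5151  0.0246 -0.2248  0.2685  0.3027] [ 0.004  -0.3478  0.003   0.3932  0.4493 -0.5789 -0.1812  0.3002]
w5 [ 0.5156  0.0245 -0.2241  0.2575  0.2853] [ 0.0041 -0.3608  0.0027  0.4078  0.4501 -0.5787 -0.1813  0.2995]
```

```bash
python3 -m jog '[[[0.016,0.03,0,0,0,0,135],[0.031,0.0569,-0.01,0,0,0,135],[0.031,0.0569,-0.03,0,0,0,135],[0.033,0.0565,-0.06,0,0,0,135],[0.036,0.0558,-0.072,0,0,0,135],[0.036,0.0558,-0.072,0,0,0,135],[0.038,0.0554,-0.072,0,0,0,135],[0.04,0.055,-0.072,0,0,0,135],[0.0425,0.0544,-0.072,0,0,0,135],[0.0425,0.0544,-0.072,0,0,0,135]]]'
python3 -m jog '[[[0,0,0,0,0,0,135],[0,0,0,0,0,0,135],[-0.006,0.0012,0,0,0,0,135],[-0.012,0.002,0.02,0,0,0,135],[-0.012,0.002,0.05,0,0,0,135],[-0.02,-0.02,0.072,0,0,0,135],[-0.0425,-0.0544,0.072,0,0,0,135],[-0.0425,-0.0544,0.072,0,0,0,135],[-0.0425,-0.0544,0.072,0,0,0,135],[-0.0425,-0.0544,0.072,0,0,0,135]]]'
python3 look.py w6
```

```text
clock: 6.68
eef_pos: [0.5459, 0.0198, 0.1002]
tool_rot: [0.775, 0.632, 0.001, 0.0]
ft_force: [-0.4, 0.9, -0.2]
grip_width: 0.0401
clock: 7.52
eef_pos: [0.5029, -0.0352, 0.1717]
tool_rot: [0.776, 0.631, 0.0, 0.0]
ft_force: [-0.2, -0.3, -0.3]
grip_width: 0.0402
161 [101 100 109 142 166 188 235 232 230 231 237 220 100  97 101 101 101 100]
166 [153 150 146 149 162 194 238 231 231 231 236 219 144 142 137 151 148 148]
170 [152 149 147 156 168 195 238 232 232 232 235 211 138 140 135 149 147 146]
126 [239 236 234 208 150 157 161 160 160 157 157 158 158 156 154 171 193 208
 219 225 229 232 234 234 235 233 234 235 234 234 234 232 232 231 228 220
 208 177  85 146]
130 [235 236 225 160 169 171 169 170 169 170 170 171 167 160 174 198 214 223
 227 231 232 233 233 233 234 234 234 234 233 233 233 232 232 232 230 228
 226 208 161 138]
134 [239 235 234 236 227 166 155 160 161 164 164 166 167 164 166 195 214 222
 229 228 230 232 231 233 231 232 232 232 232 231 231 231 231 230 228 226
 225 198 128 149]
138 [101 134 184 247 248 242 238 236 236 242 247 252 239 138  87 137 194 208
 218 224 228 228 230 232 232 231 231 231 231 231 231 231 229 225 224 219
 185  73  96 178]
142 [101 112 108 104 102 104 100  97 104 102 101  99 100  95  97 103  98  91
  91 117 170 206 211 218 224 225 225 222 223 220 216 188 108  82  87  86
  82  96 179 235]
```

```bash
python3 - <<'E'
from meas import *
m=pickle.load(open("w6.pkl","rb"))
for c in(357.7,358):
  for d in(-1,-.5):
    x,f=solve(m,(c,131.),(342.3,155.5),[(.033,323.7+d),(0,323.5+d),(-.02,322.4+d),(-.06,320.6+d)]);print(x,f)
i=cv2.imread("pics/w6.png")
cv2.imwrite("pics/w6c.png",cv2.resize(i[90:200,270:410],None,fx=5,fy=5,interpolation=cv2.INTER_CUBIC))
E
```

```text
[ 0.515   0.0247 -0.2245  0.3013  0.304 ] [-0.0011  0.1088 -0.001  -0.1226  0.4243 -0.5821 -0.1719  0.3331]
[ 0.5153  0.0246 -0.2242  0.2957  0.2953] [-0.001   0.102  -0.0008 -0.115   0.4248 -0.582  -0.1721  0.3324]
[ 0.515   0.0247 -0.2245  0.304   0.304 ] [-0.0011  0.1101 -0.001  -0.1241  0.424  -0.5821 -0.1718  0.3334]
[ 0.5153  0.0246 -0.2242  0.2984  0.2953] [-0.001   0.1033 -0.0009 -0.1164  0.4245 -0.5821 -0.172   0.3328]
```

View pics/w6c.png

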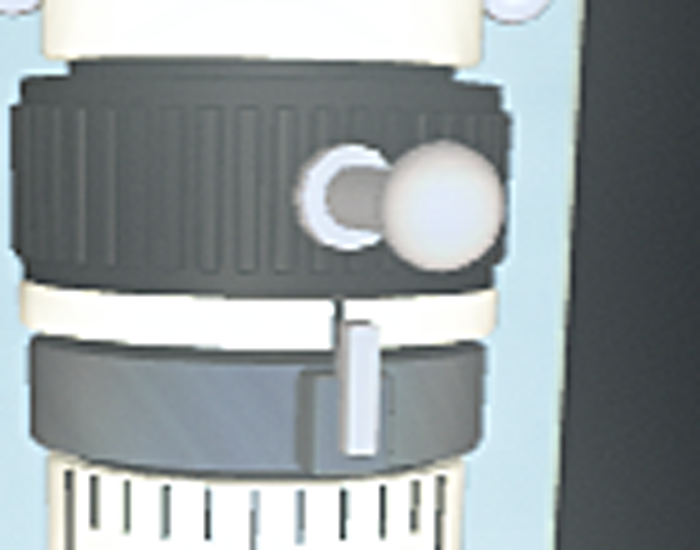

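Focus reads about 0.30 against the marker's 0.30 (within about 0.005 rad), and in the crop the lever root lies in line with the pointer bar. Now the lock lever.

```bash
python3 -m jog '[[[0.016,0.03,0,0,0,0,135],[0.032,0.065,0,0,0,0,135],[0.048,0.098,0,0,0,0,135],[0.048,0.098,0,0,0,0,135],[0.048,0.098,-0.025,0,0,0,135],[0.048,0.098,-0.05,0,0,0,135],[0.048,0.098,-0.07,0,0,0,135],[0.048,0.098,-0.0785,0,0,0,135],[0.048,0.098,-0.0785,0,0,0,135],[0.048,0.098,-0.0785,0,0,0,135]]]'
python3 -m jog '[[[-0.008,0.0018,0,0,0,0,135],[-0.016,0.0036,0.002,0,0,0,135],[-0.024,0.0055,0.005,0,0,0,135],[-0.032,0.0073,0.007,0,0,0,135],[-0.038,0.0087,0.007,0,0,0,135],[-0.044,0.01,0.006,0,0,0,135],[-0.05,0.0114,0.004,0,0,0,135],[-0.056,0.0128,0.002,0,0,0,135],[-0.062,0.0142,0,0,0,0,135],[-0.062,0.0142,0,0,0,0,135]]]'
python3 -m jog '[[[-0.003,0.0007,0,0,0,0,135],[-0.006,0.0014,0,0,0,0,135],[-0.008,0.0018,0,0,0,0,135],[-0.008,0.0018,0,0,0,0,135]]]'
python3 -c "
from h import *
cv2.imwrite('pics/w7.png',bot.camera('wrist'))"
```

```text
clock: 8.4
eef_pos: [0.5508, 0.0635, 0.0927]
tool_rot: [0.775, 0.632, -0.0, -0.0]
ft_force: [-0.2, -0.1, 0.2]
grip_width: 0.0397
clock: 9.23
eef_pos: [0.4866, 0.0777, 0.0919]
tool_rot: [0.775, 0.632, -0.001, -0.001]
ft_force: [0.5, 0.4, 1.5]
grip_width: 0.04
clock: 9.57
eef_pos: [0.4803, 0.0791, 0.0925]
tool_rot: [0.775, 0.632, -0.0, -0.0]
ft_force: [1.8, 0.0, 0.0]
grip_width: 0.0402
```

View pics/w7.png

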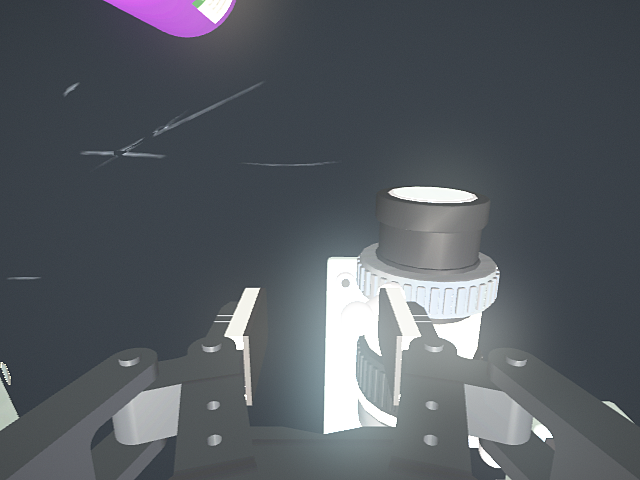

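The lever is over the top and the pad is on the ball at about (360,318). I'll keep pushing until the force rises at the stop.

```bash
for k in 1 2; do python3 -m jog '[[[-0.0015,0.0003,0,0,0,0,135],[-0.0015,0.0003,0,0,0,0,135],[-0.0015,0.0003,0,0,0,0,135]]]' | grep -E "eef|force"; done
```

```text
eef_pos: [0.4796, 0.0794, 0.0929]
ft_force: [3.3, -0.6, 0.4]
eef_pos: [0.479, 0.0796, 0.0933]
ft_force: [5.3, -2.1, 0.3]
```

```bash
for k in 1 2 3; do python3 -m jog '[[[-0.0015,0.0003,0,0,0,0,135],[-0.0015,0.0003,0,0,0,0,135],[-0.0015,0.0003,0,0,0,0,135]]]' | grep -E "eef|force"; done
```

```text
eef_pos: [0.4784, 0.0799, 0.0937]
ft_force: [5.7, -1.7, 1.7]
eef_pos: [0.4779, 0.0801, 0.0941]
ft_force: [7.2, -2.0, 1.9]
eef_pos: [0.4776, 0.0802, 0.0944]
ft_force: [10.8, -2.5, 0.7]
```

```bash
python3 -m jog '[[[0.006,-0.0013,0,0,0,0,135],[0.01,-0.0022,0,0,0,0,135],[0.01,-0.0022,0.02,0,0,0,135],[0.01,-0.0022,0.05,0,0,0,135],[0.015,-0.02,0.0785,0,0,0,135],[0.022,-0.055,0.0785,0,0,0,135],[0.0295,-0.09,0.0785,0,0,0,135],[0.0295,-0.1155,0.0785,0,0,0,135],[0.0295,-0.1155,0.0785,0,0,0,135],[0.0295,-0.1155,0.0785,0,0,0,135]]]'
python3 -m jog '[[[0,0,0,0,0,0,135],[0,0,0,0,0,0,135]]]' >/dev/null
python3 look.py w8
python3 - <<'E'
from meas import *
i=cv2.imread("pics/w8.png");m=pickle.load(open("w8.pkl","rb"))
p=[.5151,.0247,-.2245]
for a in(-.5,-.55,-.6,-.65):print(a,proj(m,pol(p,a,.056,.046)))
g=cv2.cvtColor(i,cv2.COLOR_BGR2GRAY)[0:80,240:330]
for n in (g>190,):
    k,l,s,c=cv2.connectedComponentsWithStats(n.astype(np.uint8));print([(s[j],c[j]+[240,0]) for j in range(1,k) if s[j,4]>60])
cv2.imwrite("pics/w8c.png",cv2.resize(i[0:210,220:420],None,fx=2.8,fy=2.8,interpolation=cv2.INTER_CUBIC))
E
```

```text
clock: 11.7
eef_pos: [0.5013, -0.0356, 0.1703]
tool_rot: [0.776, 0.631, -0.001, -0.002]
ft_force: [-0.0, 0.1, -0.1]
grip_width: 0.0401
161 [255 255 255 255 255 132 142 172 192 237 233 232 231 232 247 255 255 255]
166 [115 114 114 113 112 124 161 173 199 239 233 232 233 236 217 137 155 157]
170 [127 136 159 156 156 152 159 174 201 238 233 233 235 235 210 141 140 130]
126 [123 154 182 228 240 235 236 238 236 182 144 148 147 147 144 144 144 155
 167 152 175 191 199 209 218 221 222 225 226 227 226 227 225 222 221 218
 213 206 195 162]
130 [156 200 240 238 236 229 177 166 168 170 169 168 166 166 166 166 160 153
 179 199 215 223 228 230 233 234 234 235 235 235 234 234 234 234 235 233
 231 229 228 221]
134 [143 199 235 237 237 231 197 169 176 176 175 175 175 176 175 171 161 175
 197 216 223 229 230 233 233 234 234 235 235 234 234 234 235 234 233 233
 233 232 230 227]
138 [107 118 150 205 239 237 235 235 236 235 222 220 193 177 172 156 157 157
 188 207 219 226 231 231 232 233 233 232 233 232 233 232 232 232 232 232
 230 230 228 222]
142 [112 116 110 109 119 110 101  99 108 138 165 142 107  96  97  99 100 102
 108 141 194 209 219 227 229 229 230 232 234 233 232 232 230 230 230 226
 226 222 181  98]
-0.5 [267.5427  24.9083]
-0.55 [262.5205  25.4125]
-0.6 [257.7697  25.967 ]
-0.65 [253.3046  26.5683]
[(array([  0,  14,  23,  25, 440], dtype=int32), array([250.9568,  26.4295])), (array([ 25,  24,  34,  23, 363], dtype=int32), array([283.9862,  34.0606])), (array([ 21,  66,  69,  14, 891], dtype=int32), array([296.5612,  72.9057]))]
```

```bash
python3 - <<'E'
from meas import *
i=cv2.imread("pics/w8.png");m=pickle.load(open("w8.pkl","rb"));g=cv2.cvtColor(i,cv2.COLOR_BGR2GRAY)
for r in(130,134,138):print(r,g[r,345:380])
print(g[118:156,361])
for r in(22,26,30):print(r,g[r,232:268])
for c in (360.7,361.2):
  x,f=solve(m,(c,135),(345.3,159),[(.033,325.7),(0,325.4),(-.02,324.4),(-.06,322.6)]);print(x,f)
for a in(-.55,-.6,-.65):print(a,proj(m,pol(x,a,.056,.046)))
E
```

```text
130 [166 166 166 160 153 179 199 215 223 228 230 233 234 234 235 235 235 234
 234 234 234 235 233 231 229 228 221 203 151 136 234 225 223 224 222]
134 [176 175 171 161 175 197 216 223 229 230 233 233 234 234 235 235 234 234
 234 235 234 233 233 233 232 230 227 219 186 172 229 223 222 221 221]
138 [177 172 156 157 157 188 207 219 226 231 231 232 233 233 232 233 232 233
 232 232 232 232 232 230 230 228 222 197 140 170 232 224 222 222 223]
[107 104 102 169 187 206 214 224 227 230 233 234 235 234 235 234 234 233
 233 233 232 232 231 232 233 232 226 225 206  94  96  98  87 158 255 255
 254 254]
22 [ 36  38  39  42  38  37  30  75 156 205 215 221 222 222 221 222 221 222
 223 222 223 223 221 223 222 222 220 213 206 196 182 164 118  26  37  42]
26 [ 39  39  41  40  41  37  35 117 196 207 217 219 220 221 221 222 222 222
 221 221 223 222 222 223 220 222 221 217 214 209 194 178 152 153 199 189]
30 [ 43  38  41  39  40  38  31 103 184 196 208 216 218 218 219 220 219 218
 220 221 220 221 220 218 220 219 220 217 211 205 190 174 147 140 188 206]
[ 0.515   0.0241 -0.2202  0.2974  0.3005] [-0.0001  0.0181 -0.0002 -0.0204  0.395  -0.5087 -0.1969  0.3111]
[ 0.515   0.0241 -0.2202  0.3019  0.3005] [-0.0001  0.0193 -0.0003 -0.0217  0.3949 -0.5087 -0.1969  0.3113]
-0.55 [262.0921  27.1344]
-0.6 [257.3498  27.7001]
-0.65 [252.8929  28.3105]
```

View pics/w8c.png

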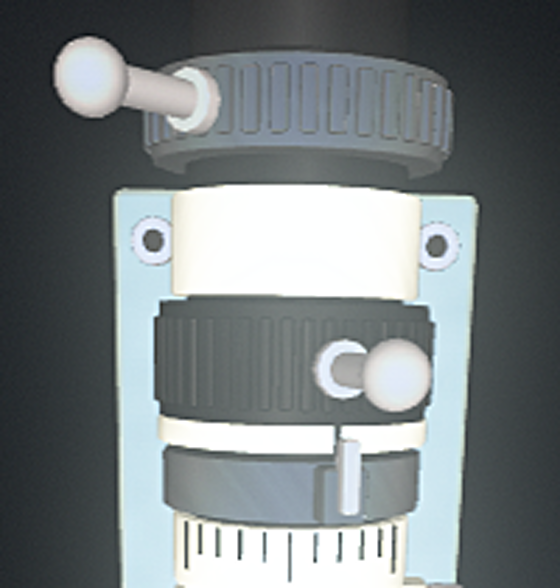

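The lock lever is at lean ≈ -0.65, so it is tight. Focus still reads 0.30 against the marker's 0.30, in line in the view. Next the bottle: I'll check joint 6 and measure the label's rough direction numerically from existing pictures.

```bash
python3 - <<'E'
from meas import *
print(np.array(bot.get_obs()["joint_pos"]))
t=bot.camera_model("top");s=bot.camera_model("scene")
c=np.array([.5613,.2139,0])
for n,m,f in(("top",t,"top0"),("scene",s,"scene0")):
    i=cv2.imread(f"pics/{f}.png"); h=cv2.cvtColor(i,cv2.COLOR_BGR2HSV)
    u0=proj(m,c+[0,0,.03]);print(n,"base",proj(m,c),"captop",proj(m,c+[0,0,.117]),"mid",u0)
    M=((h[...,1]<110)&(h[...,2]>100)).astype(np.uint8)
    k,l,st,ce=cv2.connectedComponentsWithStats(M)
    for j in range(1,k):
        if np.linalg.norm(ce[j]-u0)<25: print(st[j],ce[j],onz(m,*ce[j],.03)-c)
E
```

```text
[-0.0672  0.2892 -0.1127  1.1705  0.0005  1.7053]
top base [228.3837 253.4484] captop [217.5045 249.2405] mid [225.8086 252.4525]
[229 254   7   8  24] [232.7083 258.2083] [-0.0143 -0.0172  0.03  ]
scene base [222.6726 327.9006] captop [217.8374 287.3148] mid [221.4909 317.9814]
[215 316  20  18 224] [224.6473 325.4196] [-0.021   0.0046  0.03  ]
```

```bash
python3 -m jog '[[[0,0.0,0.03,0,0,7,100],[0.005,0.02,0.04,0,0,14,100],[0.01,0.045,0.04,0,0,21,100],[0.016,0.07,0.04,0,0,28,100],[0.022,0.095,0.04,0,0,35,100],[0.028,0.12,0.04,0,0,42,100],[0.034,0.145,0.04,0,0,49,100],[0.04,0.17,0.04,0,0,56,100],[0.046,0.19,0.04,0,0,63,100],[0.0487,0.2044,0.04,0,0,70,100]]]' >/dev/null
python3 -m jog '[[[0,0,0,0,0,7,100],[0,0,0,0,0,14,100],[0,0,0,0,0,21,100],[0,0,0,0,0,28,100],[0,0,0,0,0,35,100],[0,0,0,0,0,42,100],[0,0,0,0,0,49,100],[0,0,0,0,0,56,100],[0,0,0,0,0,63,100],[0,0,0,0,0,70,100]]]' >/dev/null
python3 -m jog '[[[0,0,0,0,0,7,100],[0,0,0,0,0,14,100],[0,0,0,0,0,21,100],[0,0,0,0,0,28,100],[0,0,0,0,0,35,100],[0,0,0,0,0,39,100],[0,0,0,0,0,39,100],[0,0,0,0,0,39,100],[0,0,0,0,0,39,100]]]'
cat > bt.py <<'E'
from meas import *
n=sys.argv[1];Q=[.515,.0244,-.2225]
m=bot.camera_model("wrist");pickle.dump(m,open(n+".pkl","wb"));i=bot.camera("wrist");cv2.imwrite(f"pics/{n}.png",i)
h=cv2.cvtColor(i,cv2.COLOR_BGR2HSV)
c=np.array([.5613,.2139,0])
print("base",proj(m,c),"cap",proj(m,c+[0,0,.117]),"label z30 front",proj(m,P(Q,.003,.195-.026,.03)))
def comps(M,name,amin):
    k,l,st,ce=cv2.connectedComponentsWithStats(M.astype(np.uint8))
    for j in range(1,k):
        if st[j,4]>amin: print(name,st[j],ce[j].round(1))
comps((h[...,1]<90)&(h[...,2]>140),"white",250)
comps((h[...,0]>3)&(h[...,0]<22)&(h[...,1]>130)&(h[...,2]>50),"amber",300)
E
python3 bt.py b1
```

```text
clock: 14.33
eef_pos: [0.5512, 0.1702, 0.2112]
tool_rot: [-0.625, 0.781, 0.0, -0.0]
ft_force: [-0.4, 0.4, 0.3]
grip_width: 0.0518
base [321.4337 253.6757] cap [321.0958 316.1529] label z30 front [321.8597 233.6822]
white [ 267    0  135   71 8306] [330.9  32.7]
white [ 36 125  40  31 579] [ 59.9 139.3]
white [433 209  30  55 685] [443.9 230. ]
white [319 231  36  32 344] [335.5 241.1]
white [120 265  20  40 388] [130.  282.1]
white [ 194  290   48  100 1208] [220.4 325.9]
white [ 403  290   49  107 1302] [423.8 328.9]
white [ 525  299   84   69 1767] [568.1 334.7]
white [109 312  32  50 472] [130.4 334.5]
white [ 352  349   63   77 3113] [384.  388.3]
amber [   0   91   79   68 3693] [ 29.8 121.3]
amber [ 284  229   74   85 3434] [319.4 268.6]
amber [  25  240  118   98 5839] [ 88.4 283. ]
```

```bash
cat > lab.py <<'E'
from meas import *
n=sys.argv[1];c=np.array([float(sys.argv[2]),float(sys.argv[3])]);Q=[.515,.0244,-.2225]
m=pickle.load(open(n+".pkl","rb"));i=cv2.imread(f"pics/{n}.png");h=cv2.cvtColor(i,cv2.COLOR_BGR2HSV)
base=Q[2]-np.pi/2
for z in(.018,.03,.044):
    out=[]
    for d in range(-90,91,6):
        a=base+np.radians(d);u=proj(m,[c[0]+.0262*np.cos(a),c[1]+.0262*np.sin(a),z]).round().astype(int)
        q=h[u[1],u[0]];out.append(f"{d}:{q[0]}/{q[1]}/{q[2]}")
    print(z," ".join(out))
E
python3 lab.py b1 .5613 .2139
```

```text
0.018 -90:39/36/170 -84:150/23/45 -78:83/19/54 -72:52/42/91 -66:10/142/54 -60:126/26/50 -54:9/125/49 -48:8/95/62 -42:13/191/95 -36:13/232/90 -30:13/228/96 -24:11/202/106 -18:14/225/110 -12:13/231/108 -6:14/255/97 0:14/207/123 6:14/200/115 12:14/195/124 18:14/193/124 24:14/195/123 30:14/196/120 36:13/145/97 42:12/165/111 48:12/166/109 54:9/114/85 60:3/37/69 66:9/97/84 72:90/4/58 78:3/40/70 84:0/35/66 90:10/125/90
0.03 -90:24/87/129 -84:145/29/53 -78:24/23/110 -72:12/27/125 -66:22/43/238 -60:30/28/255 -54:28/25/255 -48:29/22/255 -42:30/14/255 -36:30/6/255 -30:30/3/255 -24:30/6/255 -18:17/37/255 -12:19/30/255 -6:30/3/255 0:30/2/255 6:12/182/119 12:12/170/123 18:13/173/121 24:12/173/122 30:13/174/123 36:13/187/117 42:14/191/120 48:14/188/115 54:13/192/117 60:13/188/115 66:13/160/105 72:150/9/58 78:7/96/85 84:6/78/78 90:13/199/123
0.044 -90:16/110/141 -84:69/41/106 -78:138/22/57 -72:145/29/53 -66:36/37/228 -60:23/34/254 -54:30/8/255 -48:20/12/255 -42:27/11/255 -36:30/4/255 -30:30/3/255 -24:0/0/255 -18:30/2/255 -12:25/13/255 -6:0/0/255 0:0/0/255 6:13/136/139 12:13/177/128 18:14/189/128 24:13/181/128 30:13/180/123 36:13/177/125 42:13/181/121 48:14/194/121 54:14/190/118 60:13/201/118 66:7/96/85 72:6/78/78 78:114/21/60 84:10/134/99 90:13/219/157
```

```bash
python3 - <<'E'
from meas import *
Q=[.515,.0244,-.2225];c=[.5613,.2139]
m=pickle.load(open("b1.pkl","rb"));h=cv2.cvtColor(cv2.imread("pics/b1.png"),cv2.COLOR_BGR2HSV)
for d in(-10,-30):
    a=Q[2]-np.pi/2+np.radians(d);f=lambda z:proj(m,[c[0]+.0262*np.cos(a),c[1]+.0262*np.sin(a),z])
    print(d,f(.012),f(.048));u=int(f(.03)[0]);print([(r,*map(int,h[r,u,1:])) for r in range(218,262,2)])
u=321;print("col321",[(r,*map(int,h[r,u])) for r in range(262,352,4)])
for r in(255,265,275):
    w=np.where((h[r,270:375,1]>100)&(h[r,270:375,2]>60))[0]+270;print(r,w.min(),w.max())
print(proj(m,[*c,.074]),proj(m,[*c,.1]))
E
```

```text
-10 [327.0805 228.0022] [327.6283 240.6639]
[(218, 9, 60), (220, 8, 61), (222, 4, 61), (224, 4, 61), (226, 9, 60), (228, 28, 64), (230, 230, 103), (232, 0, 255), (234, 25, 255), (236, 24, 254), (238, 13, 255), (240, 0, 255), (242, 114, 157), (244, 123, 118), (246, 185, 134), (248, 183, 134), (250, 187, 138), (252, 190, 142), (254, 195, 149), (256, 193, 152), (258, 204, 164), (260, 207, 174)]
-30 [337.6127 231.7342] [339.3341 244.7779]
[(218, 4, 60), (220, 4, 60), (222, 13, 60), (224, 8, 63), (226, 4, 60), (228, 8, 62), (230, 4, 62), (232, 25, 62), (234, 228, 96), (236, 0, 255), (238, 3, 255), (240, 39, 252), (242, 4, 255), (244, 0, 255), (246, 115, 155), (248, 180, 123), (250, 177, 130), (252, 184, 132), (254, 175, 134), (256, 184, 143), (258, 186, 144), (260, 195, 153)]
col321 [(262, 13, 204, 181), (266, 13, 217, 194), (270, 13, 222, 217), (274, 13, 228, 221), (278, 13, 216, 196), (282, 165, 18, 56), (286, 11, 41, 69), (290, 10, 40, 76), (294, 16, 41, 81), (298, 128, 10, 105), (302, 126, 13, 102), (306, 0, 3, 101), (310, 0, 0, 95), (314, 140, 8, 96), (318, 120, 11, 97), (322, 105, 5, 101), (326, 120, 10, 98), (330, 113, 10, 100), (334, 130, 8, 99), (338, 113, 15, 66), (342, 90, 11, 67), (346, 120, 7, 70), (350, 90, 7, 73)]
255 291 349
265 288 354
275 286 356
[321.2503 287.5835] [321.1627 303.7979]
```

The label's right edge is at +3.5° from the lens direction, so its middle is about 66° off and the bottle must turn +66°. The cap centre is confirmed at (0.561, 0.214). Now grasping it.

```bash
python3 -m jog '[[[0.005,0.022,0,0,0,0,80],[0.01,0.0439,0,0,0,0,80],[0.01,0.0439,-0.02,0,0,0,80],[0.01,0.0439,-0.05,0,0,0,80],[0.01,0.0439,-0.08,0,0,0,80],[0.01,0.0439,-0.105,0,0,0,80],[0.01,0.0439,-0.1185,0,0,0,80],[0.01,0.0439,-0.1185,0,0,0,80],[0.01,0.0439,-0.1185,0,0,0,80]]]'
python3 -m jog '[[[0,0,0,0,0,0,110],[0,0,0,0,0,0,130],[0,0,0,0,0,0,145],[0,0,0,0,0,0,155],[0,0,0,0,0,0,165],[0,0,0,0,0,0,175],[0,0,0,0,0,0,185],[0,0,0,0,0,0,185],[0,0,0,0,0,0,185]]]'
```

```text
clock: 15.13
eef_pos: [0.561, 0.2133, 0.0921]
tool_rot: [-0.625, 0.781, 0.0, -0.001]
ft_force: [0.1, -0.4, 0.0]
grip_width: 0.0585
clock: 15.88
eef_pos: [0.5622, 0.2138, 0.0942]
tool_rot: [-0.625, 0.781, -0.0, 0.001]
ft_force: [-0.9, -0.6, 5.8]
grip_width: 0.0296
```

```bash
python3 -m jog '[[[0,0,0.004,0,0,0,185],[0,0,0.004,0,0,6,185],[0,0,0.004,0,0,12,185],[0,0,0.004,0,0,18,185],[0,0,0.004,0,0,24,185],[0,0,0.004,0,0,30,185],[0,0,0.004,0,0,36,185]]]'
python3 -m jog '[[[0,0,0,0,0,6,185],[0,0,0,0,0,12,185],[0,0,0,0,0,18,185],[0,0,0,0,0,24,185],[0,0,0,0,0,28,185],[0,0,0,0,0,30,185],[0,0,0,0,0,30,185],[0,0,-0.0025,0,0,30,185],[0,0,-0.004,0,0,30,185],[0,0,-0.004,0,0,30,185]]]'
```

```text
clock: 16.47
eef_pos: [0.5611, 0.2131, 0.0961]
tool_rot: [0.837, -0.547, -0.0, 0.001]
ft_force: [0.0, 0.2, -2.4]
grip_width: 0.0291
clock: 17.3
eef_pos: [0.5617, 0.2133, 0.0942]
tool_rot: [0.949, -0.315, 0.0, -0.0]
ft_force: [-3.5, -1.3, 6.8]
grip_width: 0.0293
```

```bash
python3 -m jog '[[[0,0,0.0015,0,0,0,185],[0,0,0.0015,0,0,0,175],[0,0,0.0015,0,0,0,160],[0,0,0.0015,0,0,0,140],[0,0,0.0015,0,0,0,110],[0,0,0.0015,0,0,0,80],[0,0,0.0015,0,0,0,80],[0,0,0.02,0,0,0,80],[0,0,0.05,0,0,0,80],[0,0,0.085,0,0,0,80]]]'
python3 -m jog '[[[0,0,0.034,0,0,-7,80],[-0.003,-0.012,0.034,0,0,-14,80],[-0.006,-0.024,0.034,0,0,-21,80],[-0.01,-0.044,0.034,0,0,-28,80],[-0.01,-0.044,0.034,0,0,-35,80],[-0.01,-0.044,0.034,0,0,-42,80],[-0.01,-0.044,0.034,0,0,-49,80],[-0.01,-0.044,0.034,0,0,-56,80],[-0.01,-0.044,0.034,0,0,-63,80],[-0.01,-0.044,0.034,0,0,-66,80]]]' >/dev/null
python3 -m jog '[[[0,0,0,0,0,0,80],[0,0,0,0,0,0,80],[0,0,0,0,0,0,80]]]'
python3 bt.py b2 | grep -vE "^white \[ *(36|433|120|194|403|525|109)"; python3 lab.py b2 .5613 .2139
```

```text
clock: 18.13
eef_pos: [0.5599, 0.2129, 0.1764]
tool_rot: [0.949, -0.314, -0.002, 0.002]
ft_force: [0.5, -0.2, -0.8]
grip_width: 0.0584
clock: 19.22
eef_pos: [0.5516, 0.1695, 0.2118]
tool_rot: [-0.625, 0.78, -0.0, 0.0]
ft_force: [0.0, -0.9, 0.4]
grip_width: 0.0586
base [322.0673 254.1562] cap [321.9358 316.6808] label z30 front [322.603  234.2677]
white [ 268    0  135   72 8421] [332.   33.3]
white [293 229  64  30 637] [325. 239.]
white [121 265  20  40 383] [131.1 282.3]
white [ 181  292   50   89 1221] [207.3 327.4]
white [ 414  292   50   94 1292] [437.1 329.1]
white [110 312  32  57 564] [129.7 339.5]
white [ 352  345   73   82 3702] [388.5 387.5]
white [508 444  29  36 561] [520.8 465. ]
amber [   0   91   80   69 3801] [ 30.4 121.8]
amber [  27  240  117   98 5807] [ 89.6 283.2]
amber [ 289  242   73   69 2985] [324.9 270. ]
0.018 -90:13/171/128 -84:12/178/122 -78:38/98/112 -72:53/59/211 -66:30/6/255 -60:21/17/254 -54:23/21/248 -48:25/12/254 -42:25/12/253 -36:25/6/255 -30:23/20/250 -24:26/8/255 -18:30/3/255 -12:26/8/255 -6:0/0/255 0:0/0/255 6:0/0/255 12:0/0/255 18:0/0/255 24:0
[... 269 characters left out ...]
55 -36:23/17/251 -30:25/6/255 -24:23/4/255 -18:30/3/255 -12:30/3/255 -6:25/6/255 0:26/8/254 6:24/19/251 12:23/25/246 18:24/14/253 24:30/6/254 30:30/5/255 36:22/19/255 42:0/0/255 48:30/10/255 54:18/54/169 60:120/15/50 66:0/4/60 72:135/8/62 78:0/4/60 84:0/4/62 90:135/9/60
0.044 -90:12/188/149 -84:13/181/135 -78:13/181/131 -72:14/173/124 -66:13/173/122 -60:12/182/122 -54:11/183/121 -48:11/184/122 -42:12/183/120 -36:15/156/121 -30:26/114/116 -24:60/72/210 -18:64/109/177 -12:61/108/165 -6:60/110/165 0:60/109/166 6:52/90/190 12:57/107/169 18:45/67/231 24:30/7/255 30:0/0/255 36:0/0/255 42:24/19/255 48:26/17/255 54:16/51/230 60:165/25/61 66:170/12/62 72:165/8/61 78:165/9/60 84:160/12/63 90:143/17/59
```

```bash
python3 - <<'E'
from meas import *
for n,u0,v0 in(("b1",321,316),("b2",324,316)):
    m=pickle.load(open(n+".pkl","rb"));i=cv2.imread(f"pics/{n}.png");h=cv2.cvtColor(i,cv2.COLOR_BGR2HSV)
    M=((h[...,2]>84)&(h[...,2]<125)&(h[...,1]<45)).astype(np.uint8);M=cv2.morphologyEx(M,cv2.MORPH_OPEN,np.ones((5,5)))
    k,l,st,ce=cv2.connectedComponentsWithStats(M)
    for j in range(1,k):
        if np.linalg.norm(ce[j]-[u0,v0])<25 and st[j,4]>200:print(n,st[j],ce[j],onz(m,*ce[j],.117))
    print([int(x) for x in h[v0,u0-45:u0+46:2,2]]);print([int(x) for x in h[280:350:2,u0,2]])
E
```

```text
b1 [ 300  298   43   40 1265] [321.2316 317.6798] [0.5614 0.2149 0.117 ]
[60, 60, 59, 58, 61, 58, 58, 58, 61, 62, 62, 83, 104, 99, 98, 101, 102, 103, 101, 108, 100, 96, 96, 101, 97, 103, 103, 101, 100, 108, 104, 97, 114, 126, 85, 74, 69, 71, 72, 72, 72, 74, 71, 76, 75, 74]
[192, 56, 67, 69, 71, 76, 76, 81, 89, 105, 98, 102, 107, 101, 95, 95, 95, 96, 99, 97, 99, 101, 99, 98, 99, 100, 100, 99, 107, 66, 70, 67, 70, 70, 72]
b2 [ 305  295   44   39 1286] [326.825  314.4673] [0.5582 0.2131 0.117 ]
[60, 60, 59, 59, 59, 60, 60, 60, 57, 61, 58, 66, 75, 98, 97, 94, 101, 98, 101, 129, 105, 96, 96, 101, 97, 102, 101, 101, 99, 101, 102, 106, 102, 105, 102, 103, 71, 73, 72, 73, 74, 76, 77, 76, 78, 79]
[69, 72, 79, 75, 78, 82, 86, 77, 118, 125, 115, 119, 136, 105, 96, 98, 97, 101, 98, 105, 100, 103, 104, 111, 106, 128, 124, 90, 70, 70, 71, 71, 71, 74, 71]
```

```bash
sed -i 's/,6):/,3):/;s/(-90,91,3)/(-90,91,3)/' lab.py; sed -i "s|print(z.*|print(z,''.join('.' if int(o.split('/')[1])>125 or int(o.split('/')[2])<130 else 'W' for o in out))|" lab.py; sed -i 's/(.018,.03,.044)/(.016,.02,.024,.028,.032,.036,.04,.044)/' lab.py; python3 lab.py b1 .5614 .2149; python3 lab.py b2 .5582 .2131
python3 - <<'E'
import cv2
cv2.imwrite("pics/b2c.png",cv2.resize(cv2.imread("pics/b2.png")[200:350,250:400],None,fx=4,fy=4,interpolation=cv2.INTER_CUBIC))
E
```

```text
0.016 W........W...................................................
0.02 .W......W.WWWWWWWWWWWWWWWWWWWWWW.............................
0.024 W.W....W.WWWWWWWWWWWWWWWWWWWWWWW.............................
0.028 ...WW...WWWWWWWWWWWWWWWWWWWWWWWW.............................
0.032 .....W..WWWWWWWWWWWWWWWWWWWWWWWW.............................
0.036 ......WW.WWWWWWWWWWWWWWWWWWWWWWW.............................
0.04 ......WWWWWWWWWWWWWWWWWWWWWWWWWW.............................
0.044 .W.....WWWWWWWWWWWWWWWWWWWWWWWWW.............................
0.016 .....................................W...WWWWWWWWWWWWWWWWWWWW
0.02 .............W...WWWW.WW.WWWWWWWWWWWWWWWWWWWWWWWWWWWWWWWWWWW.
0.024 ............W.WWWWWWWWWWWWWWWWWWWWWWWWWWWWWWWWWWWWWWWWWWWWW..
0.028 ............WWWWWWWWWWWWWWWWWWWWWWWWWWWWWWWWWWWWWWWWWWWWWW...
0.032 ...........WWWWWWWWWWWWWWWWWWWWWWWWWWWWWWWWWWWWWWWWWWWWWW....
0.036 ...........WWWWWWWWWWWWWWWWWWWWWWWWWWWWWWWWWWWWWWWWWWWWW.....
0.04 ...........WWWWWWWWWWWWWWWWWWWWWWWWWWWWWWWWWWWWWWWWWWWW......
0.044 ..........WWWWWWWWWWWWWWWWWWWWWWWWWWWWWWWWWWWWWWWWWWWW.......
```

```bash
python3 -m jog '[[[-0.007,-0.03,-0.01,0,0,0,20],[-0.0134,-0.0585,-0.03,0,0,0,0],[-0.0134,-0.0585,-0.03,0,0,0,0],[-0.0134,-0.0585,-0.03,0,0,0,0],[-0.0134,-0.0585,-0.03,0,0,0,0],[-0.0134,-0.0585,-0.03,0,0,0,0]]]'
python3 bt.py b3 | grep base; python3 lab.py b3 .5582 .2131
python3 - <<'E'
import cv2
cv2.imwrite("pics/b3c.png",cv2.resize(cv2.imread("pics/b3.png")[270:460,240:430],None,fx=3,fy=3,interpolation=cv2.INTER_CUBIC))
E
```

```text
clock: 19.77
eef_pos: [0.5392, 0.1117, 0.1827]
tool_rot: [-0.625, 0.78, -0.0, 0.001]
ft_force: [-0.3, -0.2, 1.4]
grip_width: 0.0854
base [323.0961 332.9197] cap [323.0342 435.8706] label z30 front [323.6758 321.3012]
0.016 ..........................W.......WW.WWWWWWWWWWWWWWWWWW.WWWW.
0.02 ..........WWWWWWWWWWWWWWWWWWWWWWWWWWWWWWWWWWWWWWWWWWWWWWW..WW
0.024 .........W.WWWWWWWWWWWWWWWWWWWWWWWWWWWWWWWWWWWWWWWWWWWWW.WWWW
0.028 ..........WWWWWWWWWWWWWWWWWWWWWWWWWWWWWWWWWWWWWWWWWWWWW.WWW..
0.032 ..........WWWWWWWWWWWWWWWWWWWWWWWWWWWWWWWWWWWWWWWWWWWWWWW....
0.036 ...........WWWWWWWWWWWWWWWWWWWWWWWWWWWWWWWWWWWWWWWWWWWWW.....
0.04 ..........WWWWWWWWWWWWWWWWWWWWWWWWWWWWWWWWWWWWWWWWWWWWW......
0.044 ...........WWWWWWWWWWWWWWWWWWWWWWWWWWWWWWW.W.WW..WW.WW.......
```

View pics/b3c.png

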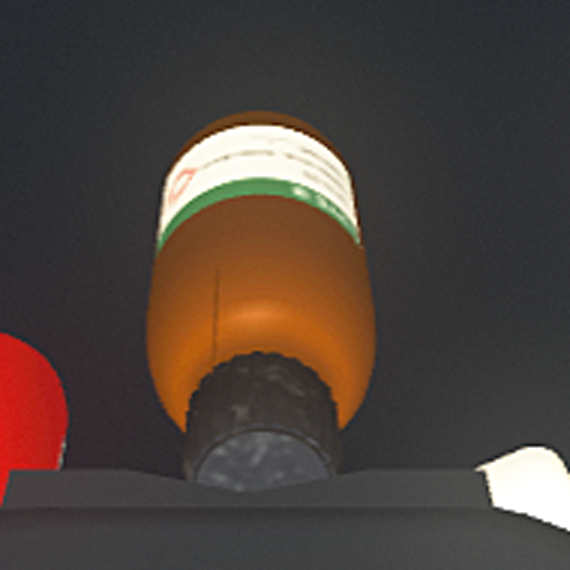

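The crop shows the label nearly centred, with its ends at (158,248) and (358,240), close to the silhouette and so poorly conditioned. I'll measure each label edge nearly face-on from two side positions, by numbers only.

```bash
python3 -m jog '[[[0,0,0.03,0,0,0,0],[-0.015,0.035,0.03,0,0,0,0],[-0.03,0.07,0.03,0,0,0,0],[-0.045,0.105,0.03,0,0,0,0],[-0.0534,0.1404,0.03,0,0,0,0],[-0.0534,0.1404,0.03,0,0,0,0],[-0.0534,0.1404,0.03,0,0,0,0],[-0.0534,0.1404,0.03,0,0,0,0]]]' | grep eef
python3 bt.py a1 | grep base
python3 -m jog '[[[0.04,-0.009,0,0,0,0,0],[0.08,-0.018,0,0,0,0,0],[0.12,-0.027,0,0,0,0,0],[0.16,-0.036,0,0,0,0,0],[0.161,-0.0365,0,0,0,0,0],[0.161,-0.0365,0,0,0,0,0],[0.161,-0.0365,0,0,0,0,0],[0.161,-0.0365,0,0,0,0,0]]]' | grep eef
python3 bt.py a2 | grep base
for n in a1 a2; do echo $n; python3 lab.py $n .5582 .2131; done
```

```text
eef_pos: [0.485, 0.2521, 0.2122]
base [220.1897 176.5389] cap [170.7406 206.3442] label z30 front [208.9408 146.5528]
eef_pos: [0.6451, 0.2142, 0.2124]
base [422.0805 179.0035] cap [470.0717 209.8953] label z30 front [434.1419 149.3599]
a1
0.016 .............................................................
0.02 ...........WWW..W.....W......................................
0.024 .........WWWWWWWWWWWWWWWWWW..................................
0.028 ..........WWWWWWWWWWWWWWWWWW.................................
0.032 ..........WWWWWWWWWWWWWWWWWWWW.W.............................
0.036 .........WWWWWWWWWWWWWWWWWWWWWW..............................
0.04 ..........WWWWWWWWWWWWWWWWWWWW...............................
0.044 .........WWWWWWWWWWWWWWWWWWWWWW..............................
a2
0.016 ..................W..W.................W...WWWWWWWWWWWW......
0.02 ...................W.............WW.WWWWWWWWWWWWWWWWWWW......
0.024 ..................W............WWWWWWWWWWWWWWWWWWWWWWWW......
0.028 ...................W...........WWWWWWWWWWWWWWWWWWWWWWWW......
0.032 ................................WWWWWWWWWWWWWWWWWWWWWWW......
0.036 ..............................WWWWWWWWWWWWWWWWWWWWWWWWW......
0.04 ...............................WWWWWWWWWWWWWWWWWWWWWWW.......
0.044 ..............................WWWWWWWWWWWWWWW.W..WWWW........
```

```bash
cat > ctr.py <<'E'
from meas import *
for n in sys.argv[1:]:
    m=pickle.load(open(n+".pkl","rb"));i=cv2.imread(f"pics/{n}.png");h=cv2.cvtColor(i,cv2.COLOR_BGR2HSV)
    M=((h[...,2]>84)&(h[...,2]<135)&(h[...,1]<45)).astype(np.uint8);M=cv2.morphologyEx(M,cv2.MORPH_OPEN,np.ones((5,5)))
    k,l,st,ce=cv2.connectedComponentsWithStats(M);u0=proj(m,[.559,.2135,.117])
    for j in range(1,k):
        if np.linalg.norm(ce[j]-u0)<25 and st[j,4]>400:print(n,st[j],ce[j],"cap",onz(m,*ce[j],.117))
    # body silhouette at z~.06: amber extents -> tangent rays -> centre
    A=((h[...,0]>3)&(h[...,0]<22)&(h[...,1]>130)&(h[...,2]>50)).astype(np.uint8)
    k,l,st,ce=cv2.connectedComponentsWithStats(A);u1=proj(m,[.559,.2135,.06])
    j=min(range(1,k),key=lambda j:np.linalg.norm(ce[j]-u1)+1e4*(st[j,4]<800));C=cv2.findContours((l==j).astype(np.uint8),cv2.RETR_EXTERNAL,cv2.CHAIN_APPROX_NONE)[0]
    c=max(C,key=len)[:,0,:].astype(float)
    # angular extremes about the vertical line through the camera
    o=np.array(m["T"])[:3,3];d=np.array([ray(m,*p)[1] for p in c]);az=np.unwrap(np.arctan2(d[:,1],d[:,0]));lo,hi=az.min(),az.max()
    r=.026/np.sin((hi-lo)/2);a=(lo+hi)/2;print(n,"body az",np.degrees(a),"centre",o[:2]+r*np.array([np.cos(a),np.sin(a)]),r,o[:2])
E
python3 ctr.py b1 b2 b3 a1 a2
```

```text
b1 [ 300  298   43   40 1371] [321.1831 317.5201] cap [0.5614 0.2148 0.117 ]
b1 body az 76.93629452394542 centre [0.5619 0.2158] 0.11586085483050382 [0.5358 0.1029]
b2 [ 305  295   44   40 1377] [326.472  314.1685] cap [0.5583 0.2129 0.117 ]
b2 body az 78.50043036043077 centre [0.559  0.2145] 0.11463929157460939 [0.5362 0.1021]
b3 body az 78.22280996504253 centre [0.5591 0.2149] 0.17426383698858788 [0.5235 0.0443]
a1 body az 18.000993793247567 centre [0.5592 0.2139] 0.09441142098810226 [0.4695 0.1847]
a2 [456 202  35  29 440] [470.3386 219.5455] cap [0.5619 0.2194 0.117 ]
a2 body az 136.53183514239186 centre [0.5588 0.214 ] 0.0974511326152446 [0.6296 0.147 ]
```

```bash
sed -i 's/91,3)/91,2)/' lab.py; for n in a1 a2 b3; do echo $n; python3 lab.py $n .559 .2141; done; python3 lab.py b1 .5617 .2152
```

```text
a1
0.016 ..............WWWWWWWW.WWWWWWWWWWWWWWWWWWWWWWWWWWWW.WWWWW..................................
0.02 ...............WWWWWWWWWWWWWWWWWWWWWWWWWWWWWWWWWWW.WW.WW...................................
0.024 ...............WWWWWWWWWWWWWWWWWWWWWWWWWWWWWWWWWWWWW.WW....................................
0.028 ...............WWWWWWWWWWWWWWWWWWWWWWWWWWWWWWWWWWWW.W......................................
0.032 ...............WWWWWWWWWWWWWWWWWWWWWWWWWWWWWWWWWWWWW.......................................
0.036 ...............WWWWWWWWWWWWWWWWWWWWWWWWWWWWWWWWWWWW........................................
0.04 ...............WWWWWWWWWWWWWWWWWWWWWWWWW.WWWWWWWWW.........................................
0.044 ...............W..........W..W....W........WWWWW...........................................
a2
0.016 .................................WWWWWWWWWWWWWWWWWWWWWWWWWWWWWWWWWWWWWWWWWWWWWWWW..........
0.02 ..................................WWWWW.WWWWWWWWWWWWWWWWWWWWWWWWWWWWWWWWWWWWWWWW...........
0.024 .................................W.WWWWWWWWWWWWWWWWWWWWWWWWWWWWWWWWWWWWWWWWWWWWW...........
0.028 .............
[... 1336 characters left out ...]
................
0.02 .WWWWWW..WW.WWWWWWWWWWWWWWWWWWWWWWWWWWWWWWWWWWWW...........................................
0.024 .W.WW.WW..WWWWWWWWWWWWWWWWWWWWWWWWWWWWWWWWWWWWWW...........................................
0.028 ..W.WWW.WW.WWWWWWWWWWWWWWWWWWWWWWWWWWWWWWWWWWWWW...........................................
0.032 .W....WW.WW.WWWWWWWWWWWWWWWWWWWWWWWWWWWWWWWWWWWW...........................................
0.036 .W.W...WWWWWWWWWWWWWWWWWWWWWWWWWWWWWWWWWWWWWWWWW...........................................
0.04 W..WW....WWWWWWWWWWWWWWWWWWWWWWWWWWWWWWWWWWWWWWW...........................................
0.044 ......W....WWWWWWWWWWWWWWWWWWWWWWWWWWWWWWWWWWWWW...........................................
```

Both label edges now read consistently at -61° and +69°, so the label is about 4–5° past square. The bottle centre is at (0.559, 0.214), about 3 mm off its spot. I'm regrasping to turn it -4.5° and move it back.

```bash
python3 -m jog '[[[-0.03,0,0,0,0,0,80],[-0.06,-0.001,0,0,0,0,80],[-0.0865,-0.0012,0,0,0,0,80],[-0.0865,-0.0012,0,0,0,0,80],[-0.0865,-0.0012,-0.03,0,0,0,80],[-0.0865,-0.0012,-0.065,0,0,0,80],[-0.0865,-0.0012,-0.095,0,0,0,80],[-0.0865,-0.0012,-0.111,0,0,0,80],[-0.0865,-0.0012,-0.116,0,0,0,80],[-0.0865,-0.0012,-0.116,0,0,0,80]]]'
python3 -m jog '[[[0,0,0,0,0,0,110],[0,0,0,0,0,0,130],[0,0,0,0,0,0,145],[0,0,0,0,0,0,155],[0,0,0,0,0,0,165],[0,0,0,0,0,0,175],[0,0,0,0,0,0,185],[0,0,0,0,0,0,185],[0,0,0,0,0,0,185],[0,0,0.002,0,0,0,185]]]'
python3 -m jog '[[[0,0,0.001,0,0,0,185],[0.001,0.0005,0.001,0,0,-2,185],[0.0025,0.001,0.001,0,0,-4.5,185],[0.0025,0.001,0.001,0,0,-4.5,185],[0.0025,0.001,0.001,0,0,-4.5,185],[0.0025,0.001,-0.001,0,0,-4.5,185],[0.0025,0.001,-0.002,0,0,-4.5,185],[0.0025,0.001,-0.002,0,0,-4.5,185]]]'
```

```text
clock: 22.08
eef_pos: [0.5581, 0.2137, 0.0954]
tool_rot: [-0.625, 0.78, 0.0, -0.001]
ft_force: [-0.2, -0.9, 0.1]
grip_width: 0.0586
clock: 22.92
eef_pos: [0.5595, 0.2137, 0.0983]
tool_rot: [-0.625, 0.781, -0.0, 0.0]
ft_force: [-0.4, 0.0, -2.4]
grip_width: 0.0296
clock: 23.58
eef_pos: [0.5619, 0.2148, 0.0975]
tool_rot: [-0.594, 0.804, -0.0, 0.001]
ft_force: [-1.6, -0.6, 7.0]
grip_width: 0.0295
```

```bash
python3 -m jog '[[[0,0,0.0015,0,0,0,185],[0,0,0.0015,0,0,0,175],[0,0,0.0015,0,0,0,160],[0,0,0.0015,0,0,0,140],[0,0,0.0015,0,0,0,110],[0,0,0.0015,0,0,0,80],[0,0,0.0015,0,0,0,80],[0,0,0.03,0,0,2,60],[0,0,0.065,0,0,4.5,40],[0,0,0.1,0,0,4.5,20]]]' | grep eef
python3 -m jog '[[[-0.03,0.01,0.018,0,0,0,0],[-0.055,0.025,0.018,0,0,0,0],[-0.077,0.0367,0.018,0,0,0,0],[-0.077,0.0367,0.018,0,0,0,0],[-0.077,0.0367,0.018,0,0,0,0],[-0.077,0.0367,0.018,0,0,0,0]]]' | grep eef
python3 bt.py c1 | grep base
python3 -m jog '[[[0.04,-0.009,0,0,0,0,0],[0.08,-0.018,0,0,0,0,0],[0.12,-0.027,0,0,0,0,0],[0.16,-0.036,0,0,0,0,0],[0.161,-0.0365,0,0,0,0,0],[0.161,-0.0365,0,0,0,0,0],[0.161,-0.0365,0,0,0,0,0],[0.161,-0.0365,0,0,0,0,0]]]' | grep eef
python3 bt.py c2 | grep base
python3 ctr.py c1 c2
```

```text
eef_pos: [0.5609, 0.2143, 0.1958]
eef_pos: [0.4851, 0.2514, 0.2139]
base [221.054  177.1453] cap [172.4469 206.999 ] label z30 front [209.9278 147.4075]
eef_pos: [0.6451, 0.2147, 0.2139]
base [421.5538 178.2953] cap [469.0971 208.6199] label z30 front [433.5352 148.6918]
c1 body az 18.448903293022994 centre [0.5611 0.2146] 0.0964545597255294 [0.4696 0.1841]
c2 body az 135.8755481892271 centre [0.5606 0.2144] 0.09625607310157609 [0.6297 0.1474]
```

```bash
for n in c1 c2; do python3 lab.py $n .5609 .2145; done; for n in a1 a2; do python3 lab.py $n .5590 .2140|sed -n 5p; done
```

```text
0.016 ............WWWWWWWWWWWWWWWWWWWWWWWWWWWWWWWWWWWWWW..WW.W...................................
0.02 ............WWWWWWWWWWWWWWWWWWWWWWWWWWWWWWWWWWWWW..W..W....................................
0.024 ............WWWWWWWWWWWWWWWWWWWWWWWWWWWWWWWWWWWW.WW..W.....................................
0.028 ............WWWWWWWWWWWWWWWWWWWWWWWWWWWWWWWWWWWWWW.........................................
0.032 ............WWWWWWWWWWWWWWWWWWWWWWWWWWWWWWWWWWWWW.W........................................
0.036 ............WWWWWWWWWWWWWWWWWWWWWWWWWWWWWWWWWWWWWW.........................................
0.04 ............WWW.WWWWWWWWWWWWWWWWWWWWWWWWWWWWWWWWW..........................................
0.044 ...................W.....WW.....W...W..W...WWWWW...........................................
0.016 ................................WWWW.WWWWWWWWWWWWWWWWW.WWWWWWWWWWWWWWWWWWWWWWW.............
0.02 .................................WWWWWWWWWWWWWWWWWWWWWWWWWWWWWWWWWWWWWWWWWWWWW.............
0.024 ..................................WWWWWWWWWWWWWWWWWWWWWWWWWWWWWWWWWWWWWWWWWWWW.............
0.028 ...................................WW.WWWWWWWWWWWWWWWWWWWWWWWWWWWWWWWWWWWWWWWW.............
0.032 ....................................WW.WWWWWWWWWWWWWWWWWWWWWWWWWWWWWWWWWWWWWWW.............
0.036 .....................................WWWWWWWWWWWWWWWWWWWWWWWWWWWWWWWWWWWWWWWWW.............
0.04 ..................................W...WWWWWWWWWWWWWWWWWWWWWWWWWWWWWWWWWWWWWWWW.............
0.044 ...................................W....WWWWWWWWWWW..WWWWWWWWW.WWWWWWWW.WWWW...............
0.032 ..............WWWWWWWWWWWWWWWWWWWWWWWWWWWWWWWWWWWWWW.......................................
0.032 ...................................WWWWWWWWWWWWWWWWWWWWWWWWWWWWWWWWWWWWWWWWWWWWW...........
```

Label edges are now at -67° and +65°, so its middle is within about 1° of the lens. The bottle is about 1 mm from its original spot. I'll retreat, run a quick before/after check of the bench, and hand in.

```bash
python3 -m jog '[[[-0.04,-0.03,0.03,0,0,0,0],[-0.08,-0.06,0.06,0,0,0,0],[-0.12,-0.09,0.09,0,0,0,0],[-0.16,-0.12,0.1,0,0,0,0],[-0.19,-0.15,0.1,0,0,0,0],[-0.22,-0.19,0.1,0,0,0,0],[-0.25,-0.23,0.1,0,0,0,0],[-0.27,-0.26,0.1,0,0,0,0],[-0.28,-0.28,0.1,0,0,0,0],[-0.28,-0.28,0.1,0,0,0,0]]]'
python3 - <<'E'
from h import *
for n in("scene","top"):
    a=cv2.imread(f"pics/{n}0.png");b=bot.camera(n);cv2.imwrite(f"pics/{n}1.png",b)
    d=(cv2.GaussianBlur(cv2.absdiff(a,b),(5,5),0).max(2)>40).astype(np.uint8)
    k,l,st,ce=cv2.connectedComponentsWithStats(d);print(n,[(st[j].tolist()) for j in range(1,k) if st[j,4]>15])
bot.job_done()
E
```

```text
clock: 26.52
eef_pos: [0.3658, -0.0616, 0.3148]
tool_rot: [-0.626, 0.78, -0.001, 0.001]
ft_force: [1.0, -0.7, -0.2]
grip_width: 0.0852
scene [[400, 0, 8, 13, 58], [548, 0, 35, 50, 1078], [591, 0, 5, 12, 17], [621, 0, 19, 27, 209], [399, 6, 27, 32, 492], [429, 8, 6, 10, 43], [427, 19, 42, 27, 259], [430, 27, 36, 43, 1138], [570, 26, 70, 111, 5628], [547, 49, 17, 10, 67], [399, 57, 31, 22, 360], [447, 76, 12, 14, 90], [398, 83, 49, 19, 435], [395, 97, 51, 50, 1342], [592, 129, 48, 88, 2090], [442, 130, 138, 347, 9477], [382, 140, 59, 56, 1543], [441, 186, 76, 211, 2445], [429, 197, 7, 5, 26], [413, 202, 9, 20, 132], [632, 207, 8, 14, 28], [498, 220, 128, 195, 8102], [622, 222, 12, 21, 48], [621, 252, 12, 12, 70], [305, 259, 8, 18, 109], [283, 263, 8, 16, 89], [628, 278, 4, 8, 17], [312, 280, 11, 7, 49], [292, 285, 7, 7, 37], [214, 319, 17, 15, 200], [464, 342, 16, 45, 95], [546, 342, 38, 52, 861], [565, 353, 30, 45, 479], [582, 387, 41, 42, 452], [555, 424, 11, 15, 102], [577, 429, 39, 33, 776], [481, 444, 13, 27, 181], [474, 470, 10, 7, 24]]
top [[281, 252, 6, 10, 37], [300, 260, 6, 9, 43], [275, 273, 7, 11, 43], [297, 275, 6, 8, 33], [349, 315, 16, 22, 228], [262, 338, 162, 142, 10708], [522, 403, 118, 77, 4453], [400, 416, 3, 12, 24]]
the job is handed in; nothing more can be done
```

The focus is set to the marker, the lock ring is tight, the bottle's label faces the lens, and the job is handed in (clock about 26.5 s of 70 s).

- **Focus:** I pushed the lever in three short strokes until it stood in line with the pointer. The last close check put both lever and marker at about 0.30 rad, within roughly 0.005. It read the same after locking.
- **Lock ring:** I pushed its lever over the top towards the robot, stopping when the force rose to about 11 N. The lever then leaned about -0.65 rad, which matches the firm stop at 1.25.
- **Bottle:** I turned it by its cap about 66°, then about 4.5° back to correct an overshoot. The label edges finally measured -67° and +65° from the lens direction, so it is about 1° off square. The bottle stands about 1 mm from its original spot.
- **Rest of the bench:** comparing the fixed camera views before and after, the top view showed changes only at the two levers and the robot arm. The scene view also showed the label. In the scene view, other large changes lay where the arm is, and it partly covers that side, so I could not check there in that view.

**Checks that disagreed:**
- The first view of the bottle's label used an assumed width of 140°. Later edge measurements gave about 131°, which explains the overshoot.
- One cap-centre reading from an oblique view was several mm off. I ignored it and used the body outlines, which agreed with each other.

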